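Load the storage cartridge into the vault's seismic recorder

TASK

Load the storage cartridge into the seismic recorder: press the thumb latch so that the sprung lid pops open, push the cartridge fully home in its bay with its grip tab up, then swing the lid down and press it until the latch snaps over and holds it shut. Feel your way: never push the latch, the lid or the cartridge in its bay with more than 40 N, and leave the other things on the shelf where they are.

Things in the scene. Friction and masses are not known exactly. Their poses are not given: they have to be found in the camera images.
- recorder: Grey box-shaped seismic recorder fixed on four levelling screws, 180 x 200 mm in plan, case 60 mm high. Origin: centre of its underside, which the screws hold 4 to 12 mm above the shelf; z up; its -x is the latch side, +x the hinge side. Under the latch pad its front (x below -50 mm) steps down to 44 mm; round connectors on its -y side.
- latch (a joint): Thumb latch, a bell crank on a pin along the recorder's y: 0 = at rest, grows to 0.40 rad (hard stop) as the pad is pushed down. Lets go of the lid at 0.2 to 0.3 rad, that is 6 to 8 mm of pad travel; the push there is 6 to 8 N, and 9.5 N just before the stop. Springs back by itself when released.
- latch_pad (a point): Middle of the top of the dark ribbed thumb pad (32 x 32 mm), which sits 30 mm before the closed lid's front wall, at recorder x = -70, y = 20, z = 68 mm. Press it straight down. Between pad and lid stands the latch's nose (28 mm wide, up to z = 84 mm, at x from -53 to -40 mm).
- lid (a joint): Sprung grey hood lid: 0 = latched shut, 1.75 rad = fully open (10 degrees beyond upright), held there by its spring (at most 2 N at the front edge to swing it). Shutting, it rides over the latch nose from 0.1 rad (10 N) and lands on a rubber gasket at 0.009 rad; only squeezed on to 0, by about 17 N at lid_press (10 to 15 N more per mm), does it snap; otherwise it springs up again.
- lid_hinge (a point): Middle of the lid's hinge axis, which runs along the recorder's y at recorder x = 62, y = 20, z = 66 mm. Turns with nothing (fixed to the recorder).
- lid_press (a point): Point on the lid's outer (top) face, on its middle line, 92 mm from the hinge and 10 mm from its front edge: where to press it shut. The hood is 102 mm long (hinge to front), 110 mm wide along y, 23 mm deep outside and 20 mm inside. The point's frame is the lid's: shut, its axes are the recorder's; z is the outward normal of the outer face.
- bay_mouth (a point): Centre of the bay's mouth, on the coaming top (recorder x = 10, y = 20, z = 66 mm); axes as the recorder. The opening is 59 (x) by 23.5 mm (y), square-edged; the coaming round it is flat. Its floor, 34 mm down, is sprung (1 mm per 8 N, 4 mm at most). A contact spring in the +y wall stands 3.5 mm in, 8 to 29 mm down: passing it takes 2 to 6 N; it holds the cartridge home, against the -y wall.
- cartridge: Black storage cartridge standing on the shelf, 90 g: body 56 (x) x 22 (y) x 32 mm (z), with a grip tab 30 (x) x 10 (y) mm on the middle of its top that rises to 48 mm. Origin: centre of its underside, z up. Fits the bay either way round, long side along the recorder's x; home, its underside is on the bay floor and only the tab stands above the coaming (14 mm).
- bubble_level: Round brass bubble level, 48 mm across, 16 mm high. Bystander: leave it where it is. Origin at its underside.
- locking_collar: Steel locking collar, 40 mm across, 14 mm high. Bystander: leave it where it is. Origin at its underside.
- porcelain_standoff: White porcelain standoff with ribs, 32 mm across, 47 mm high. Bystander: leave it where it is. Origin at its underside.
- washer_stack: Stack of copper washers, 34 mm across, 13 mm high. Bystander: leave it where it is. Origin at its underside.
- screwdriver: Screwdriver lying on the shelf, 190 mm long. Bystander: leave it where it is. Origin at its underside.
- wrench: Wrench lying on the shelf, 160 mm long. Bystander: leave it where it is. Origin at its underside.
There are look-alikes about, which are no part of the job. There is more than one size of the cartridge; the job needs the smaller.

How it is judged (in metres and radians):
On the way, in this order (a step that is already met when the one before it is completed fails the run):
1. the latch has let go and the lid stands open (value of joint lid above 1.4 rad), for 0.2 s.
2. the cartridge is fully home in the bay (z of cartridge in the frame of bay_mouth below -0.031 m and horizontal distance between cartridge and bay_mouth below 0.004 m and value of joint lid above 1.2 rad), for 0.2 s.
At the end, for the whole second after the job is handed in: The cartridge is fully home in the bay (underside no more than 3 mm above the floor's rest height, within 4 mm of centre), at rest, and the lid is shut and held by the latch (lid angle under 0.03 rad, latch sprung back under 0.08 rad) (value of joint lid below 0.03 rad and value of joint latch below 0.08 rad and z of cartridge in the frame of bay_mouth below -0.031 m and horizontal distance between cartridge and bay_mouth below 0.004 m and linear speed of cartridge below 0.01 m/s); the robot touches nothing.
It fails at once if the latch is pushed with more than 40 N (contact force between any of the fingers, the arm and latch above 40 N).
It fails at once if the lid is pushed with more than 40 N (contact force between any of the fingers, the arm and lid above 40 N).
It fails at once if the cartridge is pushed against the recorder with more than 40 N (contact force between cartridge and recorder above 40 N).
It fails at once if another thing on the shelf is moved by more than 15 mm (distance of any of bubble_level, locking_collar, porcelain_standoff, washer_stack, screwdriver, wrench from where it was at the start of the episode above 0.015 m).
It also fails if it takes over 72 s, if anything falls off the work surface, if the arm or the gripper's body presses on something with over 40 N, if the wrist force passes 120 N, or if a joint passes its speed limit or range.

ROBOT

A 7-joint arm with a two-finger parallel gripper is mounted at the origin on the work surface. World frame = base frame: x ahead of the robot, y to its left, z up, the work surface at z = 0. Lengths are in mm, angles in rad, forces in N, time in s.
With the tool pointing down it reaches from about 400 to 875 mm from the base axis. Payload 4.4 kg.
Tool frame: the origin (TCP) lies where the fingers leave the gripper's body, on its centre line; the fingertips stand 73 mm ahead of it and the grasp point (between the pads) lies 54 mm ahead of it; z points along the fingers, y is the line along which they close (so a half turn about z gives the same grasp; the last joint's range is limited). The gripper opens to 85 mm and grips with 20 to 120 N. Pads are 22 mm wide; open, the fingers measure 114 mm over their backs; the gripper's body (76 mm by 85 mm) begins 54 mm behind the grasp point. The pads swing forward as they close: fully open they stand 13 mm farther back than shut.
Start: joints at [-1.227, 0.628, 0.038, 1.517, -0.027, 0.996, -0.02], TCP at [258.957, 596.203, 303.913] pointing down, gripper open.
Joint ranges: [-3.06, 3.06], [-0.37, 2.12], [-1.25, 1.32], [0.18, 2.47], [-1.1, 4.24], [0.23, 1.98], [-2.94, 2.94]. Speed limits (rad/s): [2.57, 2.57, 3.14, 3.14, 3.14, 3.14, 3.14].

INTERFACE

Orientations are given as [roll, pitch, yaw] about the fixed x, y, z axes, in that order (R = Rz(yaw) Ry(pitch) Rx(roll)).
In Python, from cell import ctrl gives the robot as it stands.
- The arm moves only by the tool send_rows, never from a script. Its argument "rows" is a list that holds one entry, the list of rows, each a list of 6 numbers: the shift along the tool's x, y, z in cm, then the turn, a rotation vector about the tool's x, y, z in rad. In form: [[[tx, ty, tz, wx, wy, wz], ...]]. A call has 1 to 10 rows; each row is the pose to reach, as a shift and turn from the pose commanded when the call began, along the tool's axes at that moment; what a row does not reach only later rows make up. A row lasts 1/10 s, in which the tool goes at most 50 mm and 8.59 degrees, less where a joint would pass 70% of its speed; a pose out of reach is approached as far as the arm can. A call with a gripper value outside its range is refused whole. "grip" is the closure in counts, from 0 (fully open) to 255 (shut), set as the call begins (left out, the last holds). The fingers move at their own pace and stop on an object; the grip force is fixed at half the most. Time passes only in rows, so rows that repeat a pose let the fingers close. It gives the time, the measured TCP pose, the force, the opening and the grip force at its end, in the units of the state.
- ctrl.read_state(): the state, without advancing time (a new reading comes with each control period).
- ctrl.get_image(name): name is "side" or "top"; returns a dict with "pixels" (384x512x3 uint8, red, green, blue), "fx", "fy", "cx", "cy" (pixels), "D" ([k1, k2, p1, p2, k3] as OpenCV has them; the pictures are not rectified), "extrinsics" (4x4, takes a point from camera to world coordinates). Camera axes: x right, y up, looking along -z (the intrinsics and any distortion apply to the point x, -y, -z); pixel columns grow to the right and rows downward; lengths in mm; the calibration is good to about 2 mm. A picture is of the moment at which its call begins. There is no depth.
- ctrl.finish_job(): hands the job in; it is judged then, once.
The state is a dict: "clock": time; "qpos": joint angles; "qd": joint speeds; "tau": joint torques, N m; "eef_pos": TCP position; "tool_rot": TCP orientation; "force": force on the tool from outside, world axes, zero at the start; "torque": the same for the moment, N m; "width": finger opening in mm; "gripper_force": force on a finger pad.
Only numpy, scipy, OpenCV 4.12 (cv2) and the standard library are available. Lean on these libraries where they do the work, as an engineer would, in place of code of your own. Each camera call takes 0.05 s, during which the arm holds its last target. There are 200 camera calls.

## Working session

There is one attempt and no reset: what is moved stays moved. The work goes in short steps, Python scripts to look and compute and a tool call to move; the robot and the scene stay as the last step left them, time stands still between calls to the robot, and variables do not carry over. Pictures are saved under pics/ and viewed, at most 13 in all, crops included, and the job is handed in when it is done.

Besides the shell and the picture viewer there is one more tool, called after ">>>" as a command line: name --argument value ..., lists and objects as JSON in quotes. send_rows: Moves the arm, as the interface text tells. Its arguments: {"type":"object","properties":{"rows":{"type":"array","items":{"type":"array","items":{"type":"array","items":{"type":"number"}}}},"grip":{"type":"number"}},"required":["rows"]}

```bash
ls; mkdir -p pics
cat > h.py <<'E'
import numpy as np, cv2
from cell import ctrl
from scipy.spatial.transform import Rotation as R
def snap(n,f):
    d=ctrl.get_image(n); cv2.imwrite(f'pics/{f}.png',d['pixels'][:,:,::-1]); np.save(f'pics/{f}.npy',d,allow_pickle=True); return d
def load(f): return np.load(f'pics/{f}.npy',allow_pickle=True).item()
def ray(d,u,v):
    K=np.array([[d['fx'],0,d['cx']],[0,d['fy'],d['cy']],[0,0,1]]);
    p=cv2.undistortPoints(np.array([[[u,v]]],float),K,np.array(d['D'],float))[0,0]
    E=np.array(d['extrinsics']); return E[:3,3],E[:3,:3]@np.array([p[0],-p[1],-1])
def onz(d,u,v,z):
    o,r=ray(d,u,v); return o+r*(z-o[2])/r[2]
def proj(d,P):
    E=np.array(d['extrinsics']); q=E[:3,:3].T@(np.array(P,float)-E[:3,3])
    K=np.array([[d['fx'],0,d['cx']],[0,d['fy'],d['cy']],[0,0,1]])
    return cv2.projectPoints(np.array([[q[0],-q[1],-q[2]]]),np.zeros(3),np.zeros(3),K,np.array(d['D'],float))[0][0,0]
E
python3 - <<'E'
from h import *
a=snap('top','t0'); b=snap('side','s0')
for d in(a,b): print(d['fx'],d['cx'],d['cy'],np.round(d['D'],3),np.round(d['extrinsics'],3))
s=ctrl.read_state(); print({k:np.round(v,3) for k,v in s.items()})
E
```

```text
pics
375.4191539484554 258.3390699601103 192.768138912293 [0.004 0.    0.    0.    0.   ] [[-6.000000e-03  9.880000e-01 -1.550000e-01  3.515490e+02]
 [-1.000000e+00 -5.000000e-03  5.000000e-03 -1.934500e+01]
 [ 5.000000e-03  1.550000e-01  9.880000e-01  1.253398e+03]
 [ 0.000000e+00  0.000000e+00  0.000000e+00  1.000000e+00]]
420.8467963371888 251.93185205856403 183.92146946336274 [-0.075  0.     0.     0.     0.   ] [[ 9.87000e-01  1.10000e-01 -1.18000e-01  3.90807e+02]
 [-1.61000e-01  6.17000e-01 -7.70000e-01 -9.41602e+02]
 [-1.10000e-02  7.79000e-01  6.27000e-01  8.13358e+02]
 [ 0.00000e+00  0.00000e+00  0.00000e+00  1.00000e+00]]
{'clock': np.float64(0.1), 'qpos': array([-1.227,  0.629,  0.038,  1.518, -0.027,  0.996, -0.02 ]), 'qd': array([ 0.   , -0.001, -0.   , -0.002, -0.001,  0.   ,  0.001]), 'tau': array([ 5.0000e-03, -5.6453e+01,  1.2300e+00, -1.9397e+01,  1.1000e-02,
        5.0000e-03,  0.0000e+00]), 'eef_pos': array([258.768, 595.795, 303.092]), 'tool_rot': array([-3.14 , -0.   ,  2.732]), 'force': array([-0.877,  0.285, -0.044]), 'torque': array([ 0.019, -0.047, -0.   ]), 'gripper_force': np.float64(0.0), 'width': np.float64(85.458)}
```

View pics/t0.png

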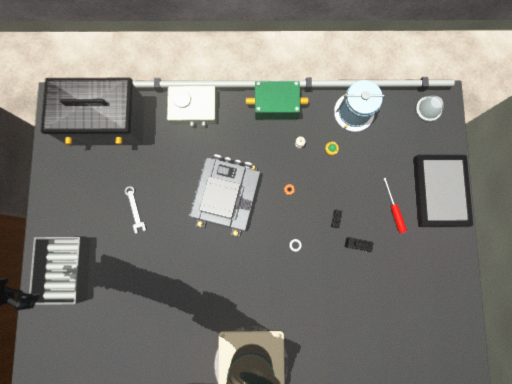

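View pics/s0.png

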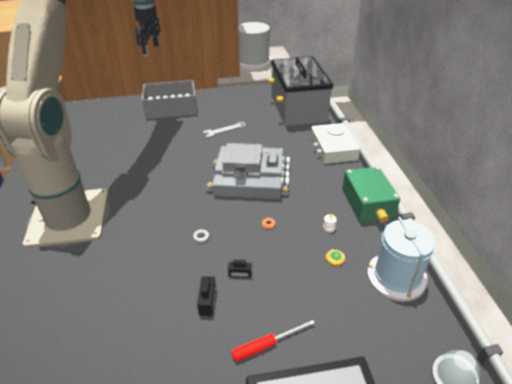

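The top view shows the recorder at (226,193) and black cartridges at (337,218) and (359,244), the first looking smaller. In the side view they are at (240,269) and (206,295), and the recorder is at (250,170). I'll enlarge these regions.

Run:
```python
from h import *
t=cv2.imread('pics/t0.png'); s=cv2.imread('pics/s0.png')
z=lambda im,x,y,w,h:cv2.resize(im[y:y+h,x:x+w],(400,300),interpolation=cv2.INTER_CUBIC)
o=np.vstack([np.hstack([z(t,180,142,100,100*3//4+25),z(s,200,130,100,75)]),np.hstack([z(t,310,195,80,60),z(s,180,250,80,75)])])
cv2.imwrite('pics/c0.png',o)
# dark blobs
for n,im,roi in(('t0',t,(320,205,60,50)),('s0',s,(185,250,75,75))):
    x,y,w,h=roi; g=im[y:y+h,x:x+w].max(2); m=(g<26).astype(np.uint8)
    k,l,st,c=cv2.connectedComponentsWithStats(m)
    for i in range(1,k):
        if st[i,4]>30: print(n,st[i],c[i]+[x,y],cv2.minAreaRect(np.argwhere(l==i)[:,::-1].astype(np.float32)), onz(load(n),*(c[i]+[x,y]),20).round(1))
    print(g[0,:3])
```

```text
[104 105 107]
[122 123 123]
```

View pics/c0.png

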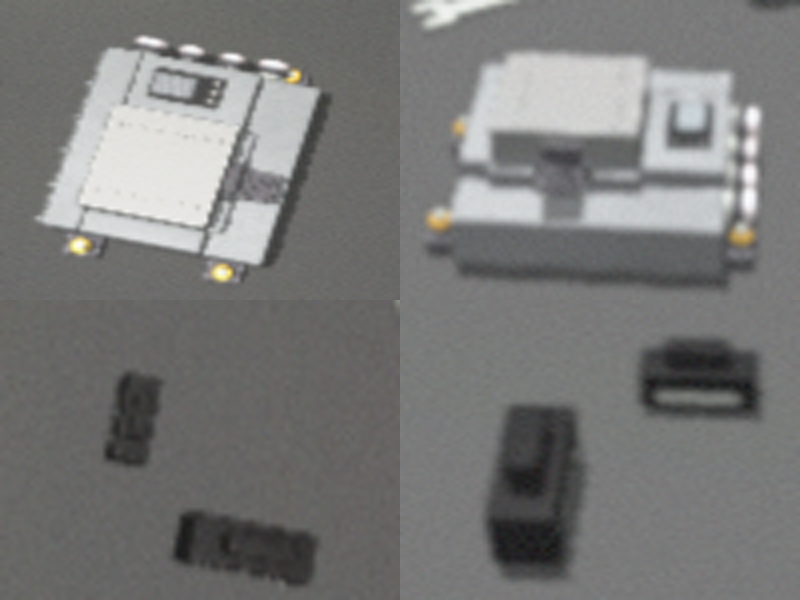

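The crop shows the latch on the recorder's world -y side, with its connectors towards world +x. The smaller cartridge has its long axis roughly along world x. Next I'll measure the lid, pad and cartridge.

Run:
```python
from h import *
t=cv2.imread('pics/t0.png'); s=cv2.imread('pics/s0.png'); T=load('t0');S=load('s0')
# lid corners read from crop: top crop scale 4x3 origin(180,142); side 4, origin(200,130)
tc=[(113,105),(243,125),(207,226),(82,210)]; tc=[(180+a/4,142+b/3) for a,b in tc]
sc=[(505,54),(648,58),(637,137),(492,130)]; sc=[(200+(a-400)/4,130+b/4) for a,b in sc]
P=np.array([onz(T,u-.5,v-.5,97) for u,v in tc]); print('top lid',P.round(1))
Q=np.array([onz(S,u-.5,v-.5,97) for u,v in sc]); print('side lid',Q.round(1)) 
print([np.linalg.norm(P[i]-P[i-1]).round(1) for i in range(4)],[np.linalg.norm(Q[i]-Q[i-1]).round(1) for i in range(4)],P.mean(0),Q.mean(0))
# minAreaRect bright lid
for n,im,d,(x,y,w,h) in(('t',t,T,(180,150,90,90)),('s',s,S,(205,135,90,70))):
    g=cv2.cvtColor(im,cv2.COLOR_BGR2GRAY)[y:y+h,x:x+w]; print(n,np.percentile(g,[10,50,70,80,90,97]))
for n,im,d,(x,y,w,h) in(('t',t,T,(322,203,60,52)),('s',s,S,(185,255,75,65))):
    g=cv2.GaussianBlur(cv2.cvtColor(im,cv2.COLOR_BGR2GRAY),(3,3),0)[y:y+h,x:x+w]; m=(g<np.median(g)*.72).astype(np.uint8)
    k,l,st,c=cv2.connectedComponentsWithStats(m)
    for i in range(1,k):
        if st[i,4]>30:
            r=cv2.minAreaRect(np.argwhere(l==i)[:,::-1].astype(np.float32)); B=cv2.boxPoints(r)+[x,y]
            print(n,np.median(g),st[i,:5],(c[i]+[x,y]).round(1),'ctr z20/32',onz(d,*(c[i]+[x,y]),20).round(1)); print(np.array([onz(d,*b,30) for b in B])[:,:2].round(1).tolist())
# pad: crop top (260,184); side (562,165..220)
print('pad',onz(T,180+264/4,142+185/3,76).round(1),onz(S,200+162/4,130+185/4,76).round(1))
```

```text
top lid [[585.  132.7  97. ]
 [563.2  30.7  97. ]
 [457.8  58.3  97. ]
 [474.9 155.   97. ]]
side lid [[478.5 152.   97. ]
 [586.4 126.8  97. ]
 [560.1  26.6  97. ]
 [457.9  53.8  97. ]]
[np.float64(112.4), np.float64(104.3), np.float64(109.0), np.float64(98.1)] [np.float64(100.4), np.float64(110.8), np.float64(103.5), np.float64(105.8)] [520.22344019  94.17724502  97.        ] [520.7104239   89.79623977  97.        ]
t [105. 111. 195. 211. 225. 229.]
s [ 99. 123. 169. 200. 207. 212.]
t 101.0 [  9   7  11  18 140] [336.  218.7] ctr z20/32 [ 457.  -281.3   20. ]
[[430.9, -260.6], [486.5, -271.9], [481.9, -298.9], [426.3, -287.4]]
t 101.0 [ 23  34  28  15 275] [358.5 244.1] ctr z20/32 [ 373.6 -351.7   20. ]
[[365.7, -301.4], [398.5, -309.1], [381.3, -396.9], [348.6, -388.8]]
s 122.0 [ 43   5  24  19 369] [239.6 269. ] ctr z20/32 [ 458.4 -284.8   20. ]
[[433.7, -260.4], [488.8, -269.9], [480.1, -324.1], [427.2, -315.1]]
s 122.0 [ 12  22  20  43 678] [206.6 297.8] ctr z20/32 [ 373.1 -355.1   20. ]
[[344.6, -408.5], [365.4, -296.5], [405.0, -310.6], [380.9, -420.7]]
pad [501.2  13.4  76. ] [503.2   4.5  76. ]
```

```bash
cat >> h.py <<'E'
def go(p,ydir=None):
    """print tool shift (cm) and turn (rad) to TCP p with tool pointing down, tool-y along world angle ydir (deg)"""
    s=ctrl.read_state(); M=R.from_euler('xyz',s['tool_rot'])
    sh=M.inv().apply(np.array(p,float)-s['eef_pos'])/10
    w=np.zeros(3)
    if ydir is not None: w=(M.inv()*R.from_euler('xyz',[np.pi,0,np.radians(ydir+90)])).as_rotvec()
    print('shift cm',sh.round(2),'turn',w.round(3),'| tcp',s['eef_pos'].round(1),'F',s['force'].round(1),'t',round(s['clock'],1))
E
python3 -c "
from h import *
go([502,13,200],-13); s=ctrl.read_state(); print(np.degrees(s['tool_rot']))"
```

```text
shift cm [-45.53 -43.75  10.38] turn [-1.000e-03  1.000e-03  1.388e+00] | tcp [258.8 595.8 303.1] F [-0.9  0.3 -0. ] t 0.1
[-1.79902583e+02 -1.94874512e-05  1.56519719e+02]
```

>>> send_rows --rows '[[[-3.5,-3.3,0,0,0,0.14],[-7,-6.6,0,0,0,0.28],[-10.5,-10,0,0,0,0.42],[-14,-13.3,0,0,0,0.56],[-17.5,-16.7,0,0,0,0.7],[-21,-20,0,0,0,0.84],[-24.5,-23.4,0,0,0,0.98],[-28,-26.8,0,0,0,1.12],[-31.5,-30.1,0,0,0,1.26],[-35,-33.5,0,0,0,1.388]]]' --grip 255

```text
clock: 1.1
eef_pos: [446.8, 147.8, 303.9]
tool_rot: [-3.142, -0.0, 1.339]
force: [1.0, 1.6, -1.0]
width: -0.2
gripper_force: 0.0
```

```bash
python3 -c "
from h import *
go([502,13,180],-13)"
```

```text
shift cm [-11.85   8.48  12.39] turn [-0.    -0.    -0.005] | tcp [446.8 147.8 303.9] F [ 1.   1.6 -1. ] t 1.1
```

>>> send_rows --rows '[[[-4,2.8,2,0,0,0],[-8,5.7,5,0,0,0],[-11.9,8.5,9,0,0,0],[-11.9,8.5,12.4,0,0,0],[-11.9,8.5,12.4,0,0,0],[-11.9,8.5,12.4,0,0,0]]]'

```text
clock: 1.7
eef_pos: [501.7, 14.3, 179.1]
tool_rot: [-3.138, 0.001, 1.343]
force: [0.7, 0.3, 0.2]
width: 0.1
gripper_force: 0.0
```

Run:
```python
from h import *
go([502,13,150],-13)
a=snap('top','t1');b=snap('side','s1')
z=lambda d,x,y,w,h:cv2.resize(d['pixels'][y:y+h,x:x+w,::-1],(400,400),interpolation=cv2.INTER_CUBIC)
s=ctrl.read_state(); tip=s['eef_pos']-[0,0,73]
print(proj(a,tip),proj(b,tip))
cv2.imwrite('pics/c1.png',np.hstack([z(a,180,142,100,100),z(b,200,110,100,100)]))
```

```text
shift cm [-0.12  0.07  2.91] turn [-0.003  0.001 -0.001] | tcp [501.7  14.3 179.1] F [0.7 0.3 0.2] t 1.7
[244.94771279 201.7621071 ] [239.54946592 164.87577062]
```

View pics/c1.png

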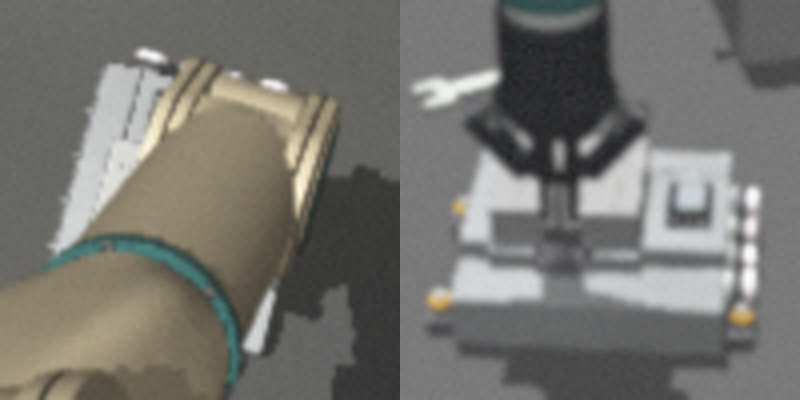

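The side view shows the fingertips centred over the pad laterally, with the tip near (560,225) in the crop. I'll descend gently.

>>> send_rows --rows '[[[-0.2,0,1.0,0,0,0],[-0.2,0,2.0,0,0,0],[-0.2,0,2.4,0,0,0],[-0.2,0,2.6,0,0,0],[-0.2,0,2.8,0,0,0],[-0.2,0,3.0,0,0,0],[-0.2,0,3.0,0,0,0]]]'

```text
clock: 2.5
eef_pos: [502.1, 12.4, 149.7]
tool_rot: [-3.141, 0.0, 1.344]
force: [0.5, 0.2, -0.1]
width: -0.2
gripper_force: 0.0
```

>>> send_rows --rows '[[[0,0,0.2,0,0,0],[0,0,0.4,0,0,0],[0,0,0.5,0,0,0],[0,0,0.5,0,0,0]]]'

```text
clock: 2.9
eef_pos: [502.1, 12.4, 145.0]
tool_rot: [3.142, -0.0, 1.344]
force: [-0.1, -1.4, 3.0]
width: 0.0
gripper_force: 1.4
```

>>> send_rows --rows '[[[0,0,0.15,0,0,0],[0,0,0.3,0,0,0],[0,0,0.45,0,0,0],[0,0,0.45,0,0,0]]]'

```text
clock: 3.3
eef_pos: [501.9, 11.7, 140.7]
tool_rot: [3.141, 0.001, 1.343]
force: [-1.4, -2.1, 5.4]
width: -0.0
gripper_force: 3.2
```

>>> send_rows --rows '[[[0,0,0.1,0,0,0],[0,0,0.2,0,0,0],[0,0,0.2,0,0,0]]]'

```text
clock: 3.6
eef_pos: [501.9, 11.6, 138.8]
tool_rot: [3.141, 0.001, 1.343]
force: [-2.3, -2.1, 7.6]
width: -0.3
gripper_force: 3.8
```

>>> send_rows --rows '[[[0,0,0.1,0,0,0],[0,0,0.15,0,0,0],[0,0,0.15,0,0,0],[0,0,0.15,0,0,0]]]'

```text
clock: 4.0
eef_pos: [501.9, 11.6, 137.4]
tool_rot: [3.141, 0.001, 1.343]
force: [-2.4, -2.5, 8.9]
width: 0.2
gripper_force: 4.3
```

Run:
```python
from h import *
b=snap('side','s2')
d=b['pixels'].astype(int).sum(2)-load('s1')['pixels'].astype(int).sum(2)
print([(d[y:y+20,x:x+20].__abs__().mean().round()) for y in (110,130,150) for x in (215,255,275)])
```

```text
[np.float64(83.0), np.float64(29.0), np.float64(6.0), np.float64(72.0), np.float64(41.0), np.float64(6.0), np.float64(181.0), np.float64(96.0), np.float64(5.0)]
```

>>> send_rows --rows '[[[0,0,-2,0,0,0],[0,0,-6,0,0,0],[-3,0,-10,0,0,0],[-8,0,-14,0,0,0],[-13,0,-16,0,0,0],[-18,0,-16,0,0,0],[-23,0,-16,0,0,0],[-23,0,-16,0,0,0]]]' --grip 0

```text
clock: 4.85
eef_pos: [448.4, -217.3, 297.8]
tool_rot: [3.14, 0.003, 1.336]
force: [0.1, 0.3, -0.3]
width: 85.3
gripper_force: 0.0
```

Run:
```python
from h import *
a=snap('top','t3');b=snap('side','s3')
z=lambda d,x,y,w,h:cv2.resize(d['pixels'][y:y+h,x:x+w,::-1],(400,400),interpolation=cv2.INTER_CUBIC)
cv2.imwrite('pics/c3.png',np.hstack([z(a,180,142,100,100),z(b,200,110,100,100)]))
go([457.5,-283,250],79)
```

```text
shift cm [-6.42  2.39  4.73] turn [-1.000e-03  2.000e-03 -1.612e+00] | tcp [ 449.1 -214.9  297.2] F [-0.3  0.1 -1.1] t 5.0
```

View pics/c3.png

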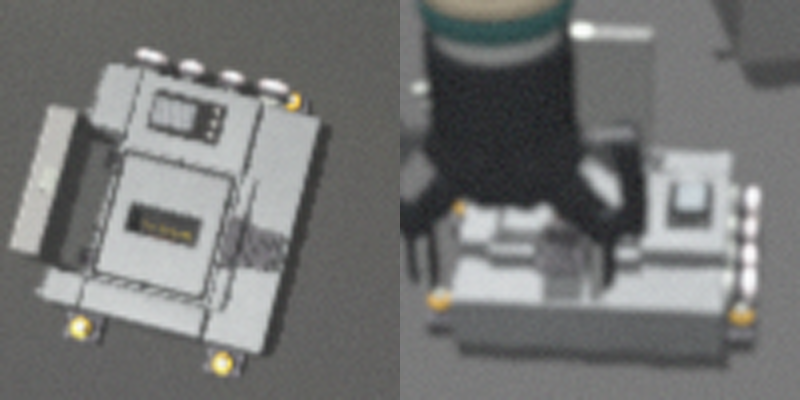

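The lid stands open (edge-on at (45,180) in the top crop), and the bay mouth is at about (165,223). I'll measure the mouth and coaming, then the tab.

Run:
```python
from h import *
T=load('t3'); im=T['pixels'][:,:,::-1].copy()
x,y,w,h=204,186,36,22
g=cv2.cvtColor(cv2.resize(im[y:y+h,x:x+w],None,fx=10,fy=10,interpolation=cv2.INTER_CUBIC),cv2.COLOR_BGR2GRAY)
for th in(130,150,165):
    m=(g<th).astype(np.uint8); k,l,st,c=cv2.connectedComponentsWithStats(m)
    i=l[120:130,90:160]; i=np.bincount(i[i>0]).argmax()
    cn=max(cv2.findContours((l==i).astype(np.uint8),cv2.RETR_EXTERNAL,cv2.CHAIN_APPROX_NONE)[0],key=cv2.contourArea)
    r=cv2.minAreaRect(cn); B=cv2.boxPoints(r)
    W=np.array([onz(T,x+(b[0]+.5)/10-.5,y+(b[1]+.5)/10-.5,72) for b in B]); e=np.diff(W[[0,1,2]],axis=0)
    print(th,W.mean(0).round(1),W[:,:2].round(1).tolist(),np.linalg.norm(e,axis=1).round(1),np.degrees(np.arctan2(e[:,1],e[:,0])).round(1))
C=np.array([onz(T,180+a/4-.5+.125,142+b/4-.5+.125,72) for a,b in[(125,150),(238,180),(205,298),(95,275)]])
print('coaming',C.mean(0).round(1),[np.degrees(np.arctan2(*(C[i]-C[j])[[1,0]])).round(1) for i,j in((0,1),(3,2),(1,2),(0,3))],[np.linalg.norm(C[i]-C[i-1]).round() for i in range(4)])
cv2.imwrite('pics/c4.png',np.hstack([cv2.resize(im[y:y+h,x:x+w],(396,242),interpolation=cv2.INTER_CUBIC),cv2.resize(im[205:227,320:356],(396,242),interpolation=cv2.INTER_CUBIC)]))
```

```text
130 [521.3  95.1  72. ] [[516.8, 126.3], [540.4, 120.8], [525.7, 63.8], [502.2, 69.5]] [24.2 58.9] [ -13.2 -104.4]
150 [521.3  95.   72. ] [[516.1, 127.3], [541.6, 121.4], [526.4, 62.6], [501.1, 68.8]] [26.1 60.7] [ -13.2 -104.4]
165 [521.2  95.   72. ] [[515.2, 128.3], [542.3, 122.1], [527.1, 61.6], [500.1, 67.9]] [27.8 62.4] [ -12.8 -104.1]
coaming [520.4  92.6  72. ] [np.float64(74.7), np.float64(77.9), np.float64(-15.3), np.float64(-12.5)] [np.float64(103.0), np.float64(94.0), np.float64(98.0), np.float64(89.0)]
```

View pics/c4.png

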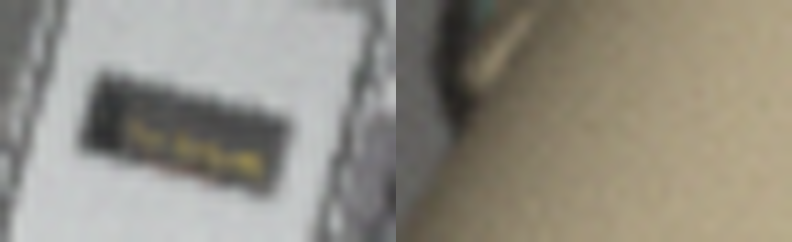

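The crop shows the bay mouth clearly and its size matches the given one: centre (521,95), long axis at 76°. Now to the cartridge.

>>> send_rows --rows '[[[-1.5,0.6,0,0,0,-0.14],[-3,1.2,0,0,0,-0.28],[-4.5,1.8,0,0,0,-0.42],[-6.4,2.4,0,0,0,-0.56],[-6.4,2.4,0,0,0,-0.7],[-6.4,2.4,1,0,0,-0.84],[-6.4,2.4,2,0,0,-0.98],[-6.4,2.4,3,0,0,-1.12],[-6.4,2.4,4,0,0,-1.26],[-6.4,2.4,5,0,0,-1.4]]]' --grip 130

```text
clock: 5.95
eef_pos: [460.0, -277.3, 246.1]
tool_rot: [3.14, -0.001, 2.752]
force: [0.4, -0.3, -0.6]
width: 42.0
gripper_force: 0.0
```

Run:
```python
from h import *
go([457.5,-282.5,150],79)
```

```text
shift cm [ 0.03 -0.59  9.61] turn [ 0.001 -0.001 -0.198] | tcp [ 460.  -277.3  246.1] F [ 0.4 -0.3 -0.6] t 6.0
```

>>> send_rows --rows '[[[0,-0.3,2,0,0,-0.1],[0,-0.55,5,0,0,-0.2],[0,-0.55,8,0,0,-0.2],[0,-0.55,9.6,0,0,-0.2],[0,-0.55,9.6,0,0,-0.2],[0,-0.55,9.6,0,0,-0.2]]]'

```text
clock: 6.55
eef_pos: [457.8, -283.3, 150.9]
tool_rot: [3.141, -0.0, 2.945]
force: [-0.1, 0.4, 0.2]
width: 41.8
gripper_force: 0.0
```

Run:
```python
from h import *
go([457.5,-282.5,108],79); s=ctrl.read_state(); print(s['tool_rot'])
b=snap('side','s5'); a=load('s0')
print(proj(b,s['eef_pos']-[0,0,70]))
z=lambda d:cv2.resize(d['pixels'][230:290,210:270,::-1],(400,400),interpolation=cv2.INTER_CUBIC)
cv2.imwrite('pics/c5.png',np.hstack([z(a),z(b)]))
```

```text
shift cm [0.04 0.07 4.29] turn [ 0.001 -0.    -0.004] | tcp [ 457.8 -283.3  150.9] F [-0.1  0.4  0.2] t 6.5
[ 3.14075709e+00 -4.22079520e-04  2.94538592e+00]
[238.41137596 251.56231787]
```

View pics/c5.png

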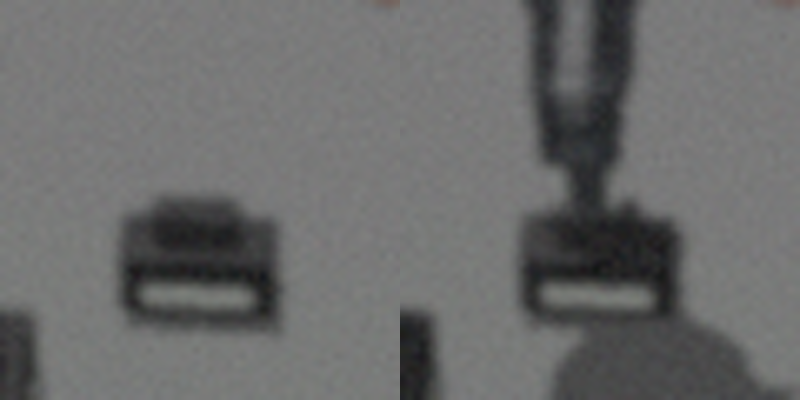

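The crop shows the tab centred at about (198,215) and the gripper finger at about (187,185) in its panel, so they are a little off along the tab. I'll check this against the calibration.

Run:
```python
from h import *
b=load('s5')
for p in([457.8,-283.3,80],[457.8,-283.3,48],[457.8,-283.3,16],[467.8,-283.3,48],[454,-304,80]): print(p,proj(b,p))
print('meas tab/body', 210+198/6.667-.5,230+200/6.667, 'face',210+199/6.667-.5,230+295/6.667)
```

```text
[457.8, -283.3, 80] [238.43917839 251.82057182]
[457.8, -283.3, 48] [238.87294831 260.93426394]
[457.8, -283.3, 16] [239.28996836 269.67223897]
[467.8, -283.3, 48] [243.04779354 260.38683445]
[454, -304, 80] [238.02875418 258.73381663]
meas tab/body 239.1985150742463 259.99850007499623 face 239.34850757462127 274.24778761061947
```

>>> send_rows --rows '[[[-0.1,0.05,2,0,0,0],[-0.1,0.05,3.5,0,0,0],[-0.1,0.05,4.1,0,0,0],[-0.1,0.05,4.3,0,0,0],[-0.1,0.05,4.3,0,0,0]]]'

```text
clock: 7.1
eef_pos: [458.7, -284.3, 108.6]
tool_rot: [-3.141, 0.001, 2.944]
force: [0.3, 0.1, 0.3]
width: 41.6
gripper_force: 0.0
```

>>> send_rows --rows '[[[0,0,0,0,0,0],[0,0,0,0,0,0],[0,0,0,0,0,0],[0,0,0,0,0,0],[0,0,0,0,0,0]]]' --grip 255

```text
clock: 7.6
eef_pos: [458.6, -284.3, 108.5]
tool_rot: [-3.141, 0.001, 2.944]
force: [-0.2, 0.9, 6.3]
width: 7.9
gripper_force: 61.4
```

>>> send_rows --rows '[[[0,0,-1,0,0,0],[0,0,-4,0,0,0.1],[0,0,-8,0,0,0.24],[0,0,-11,0,0,0.38],[0,0,-14,0,0,0.52],[0,0,-15,0,0,0.66],[0,0,-15,0,0,0.8],[0,0,-15,0,0,0.94],[0,0,-15,0,0,1.08],[0,0,-15,0,0,1.22]]]'

```text
clock: 8.6
eef_pos: [458.0, -283.9, 258.3]
tool_rot: [3.141, -0.001, 1.718]
force: [-0.5, -0.1, -1.2]
width: 8.2
gripper_force: 60.5
```

Run:
```python
from h import *
go([521.3,95,260],-13.8); s=ctrl.read_state(); print(s['width'],s['gripper_force'])
```

```text
shift cm [36.55 11.82 -0.15] turn [ 0.    -0.001  0.388] | tcp [ 458.  -283.9  258.3] F [-0.5 -0.1 -1.2] t 8.6
8.177617394989262 60.54203510284424
```

>>> send_rows --rows '[[[4,1.3,0,0,0,0.1],[8,2.6,0,0,0,0.2],[12,3.9,0,0,0,0.3],[16,5.2,0,0,0,0.388],[20,6.5,0,0,0,0.388],[24,7.8,0,0,0,0.388],[28,9.1,0,0,0,0.388],[32,10.4,0,0,0,0.388],[36.5,11.8,0,0,0,0.388],[36.5,11.8,0,0,0,0.388]]]'

```text
clock: 9.6
eef_pos: [519.3, 103.2, 257.5]
tool_rot: [-3.14, -0.005, 1.348]
force: [-0.9, 0.4, -0.9]
width: 8.0
gripper_force: 60.6
```

>>> send_rows --rows '[[[0,0,2,0,0,0],[0,0,4,0,0,0],[0,0,5,0,0,0],[0,0,5,0,0,0],[0,0,5,0,0,0]]]'

```text
clock: 10.1
eef_pos: [519.5, 94.2, 208.4]
tool_rot: [3.141, -0.0, 1.335]
force: [0.5, -0.6, -1.2]
width: 8.1
gripper_force: 60.5
```

Run:
```python
from h import *
go([521.3,95,190],-13.8); s=ctrl.read_state(); print(s['tool_rot'])
b=snap('side','s6'); 
E=s['eef_pos']-[0,0,108.5]; a=np.radians(76.2); rx=np.array([np.cos(a),np.sin(a),0]); ry=np.array([-rx[1],rx[0],0])
for i,j in((-28,-11),(-28,11)): print('cart bottom corner',proj(b,E+i*rx+j*ry))
M=np.array([521.3,95,72])
for i,j in((-29.5,-11.75),(-29.5,11.75),(29.5,-11.75),(29.5,11.75)): print('mouth',proj(b,M+i*rx+j*ry))
cv2.imwrite('pics/c6.png',cv2.resize(b['pixels'][105:180,205:305,::-1],(800,600),interpolation=cv2.INTER_CUBIC))
```

```text
shift cm [0.12 0.16 1.84] turn [ 0.    -0.     0.005] | tcp [519.5  94.2 208.4] F [ 0.5 -0.6 -1.2] t 10.1
[ 3.14130814e+00 -2.46527935e-04  1.33531419e+00]
cart bottom corner [244.24961265 156.80306323]
cart bottom corner [236.81535823 156.53316557]
mouth [245.23202535 164.54902096]
mouth [237.39665267 164.253849  ]
mouth [246.98335258 153.29497944]
mouth [239.42277597 153.02477573]
```

View pics/c6.png

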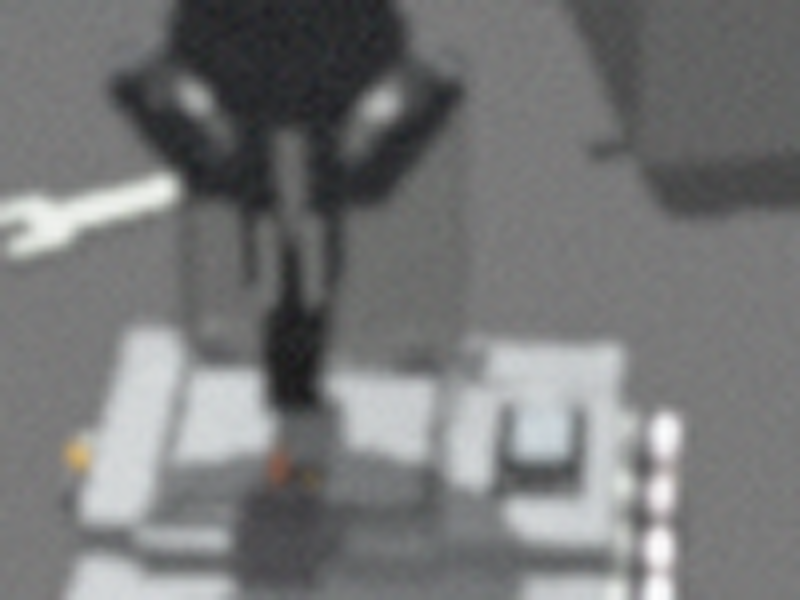

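The crop shows the cartridge's bottom edge at x 268 to 322, and the mouth at roughly x 272 to 337. The remaining offset is about 2 mm towards world +x, so I'll shift and go down by feel.

>>> send_rows --rows '[[[0.12,0.19,1,0,0,0.005],[0.12,0.19,1.8,0,0,0.005],[0.12,0.19,2.2,0,0,0.005],[0.12,0.19,2.4,0,0,0.005],[0.12,0.19,2.5,0,0,0.005],[0.12,0.19,2.5,0,0,0.005]]]'

```text
clock: 10.75
eef_pos: [521.3, 95.2, 182.8]
tool_rot: [-3.141, 0.0, 1.331]
force: [0.0, -0.3, -1.0]
width: 8.0
gripper_force: 60.5
```

>>> send_rows --rows '[[[0,0,0.1,0,0,0],[0,0,0.2,0,0,0],[0,0,0.3,0,0,0],[0,0,0.3,0,0,0]]]'

```text
clock: 11.15
eef_pos: [521.3, 95.3, 179.8]
tool_rot: [-3.141, 0.0, 1.331]
force: [0.7, 1.0, -0.4]
width: 7.6
gripper_force: 60.5
```

>>> send_rows --rows '[[[0,0,0.1,0,0,0],[0,0,0.2,0,0,0],[0,0,0.3,0,0,0],[0,0,0.3,0,0,0]]]'

```text
clock: 11.55
eef_pos: [521.4, 94.9, 178.1]
tool_rot: [3.141, -0.001, 1.33]
force: [-3.5, -0.9, 11.8]
width: 8.4
gripper_force: 62.2
```

>>> send_rows --rows '[[[0,0,0.1,0,0,0],[0,0,0.2,0,0,0],[0,0,0.2,0,0,0]]]'

```text
clock: 11.85
eef_pos: [521.1, 94.9, 174.9]
tool_rot: [-3.141, 0.0, 1.33]
force: [-0.7, -1.5, 1.1]
width: 8.1
gripper_force: 60.7
```

It seems to have slipped into the mouth. I'll carry on gently; home should be at TCP z of about 144.

>>> send_rows --rows '[[[0,0,0.1,0,0,0],[0,0,0.2,0,0,0],[0,0,0.3,0,0,0],[0,0,0.4,0,0,0],[0,0,0.4,0,0,0]]]'

```text
clock: 12.35
eef_pos: [521.2, 95.0, 170.6]
tool_rot: [-3.141, 0.001, 1.331]
force: [-1.9, -2.3, -0.9]
width: 8.2
gripper_force: 60.6
```

>>> send_rows --rows '[[[0,0,0.1,0,0,0],[0,0,0.2,0,0,0],[0,0,0.3,0,0,0],[0,0,0.4,0,0,0],[0,0,0.4,0,0,0]]]'

```text
clock: 12.85
eef_pos: [521.2, 95.0, 166.7]
tool_rot: [-3.141, 0.0, 1.331]
force: [-1.9, -2.8, 1.0]
width: 8.3
gripper_force: 60.8
```

>>> send_rows --rows '[[[0,0,0.15,0,0,0],[0,0,0.3,0,0,0],[0,0,0.45,0,0,0],[0,0,0.6,0,0,0],[0,0,0.6,0,0,0]]]'

```text
clock: 13.35
eef_pos: [521.4, 94.9, 161.2]
tool_rot: [3.141, -0.0, 1.33]
force: [-2.7, -4.1, 6.6]
width: 8.2
gripper_force: 61.6
```

>>> send_rows --rows '[[[0,0,0.15,0,0,0],[0,0,0.3,0,0,0],[0,0,0.45,0,0,0],[0,0,0.6,0,0,0],[0,0,0.6,0,0,0]]]'

```text
clock: 13.85
eef_pos: [521.4, 94.9, 155.3]
tool_rot: [3.141, -0.0, 1.33]
force: [-3.5, -4.8, 6.7]
width: 8.4
gripper_force: 61.6
```

>>> send_rows --rows '[[[0,0,0.15,0,0,0],[0,0,0.3,0,0,0],[0,0,0.45,0,0,0],[0,0,0.6,0,0,0],[0,0,0.6,0,0,0]]]'

```text
clock: 14.35
eef_pos: [521.4, 94.9, 149.2]
tool_rot: [3.141, -0.0, 1.33]
force: [-4.8, -4.0, 7.0]
width: 8.3
gripper_force: 61.6
```

>>> send_rows --rows '[[[0,0,0.1,0,0,0],[0,0,0.2,0,0,0],[0,0,0.25,0,0,0],[0,0,0.25,0,0,0]]]'

```text
clock: 14.75
eef_pos: [521.4, 94.8, 146.9]
tool_rot: [3.141, -0.0, 1.33]
force: [-4.8, -4.4, 8.7]
width: 8.1
gripper_force: 61.7
```

>>> send_rows --rows '[[[0,0,0.1,0,0,0],[0,0,0.1,0,0,0],[0,0,0.1,0,0,0]]]'

```text
clock: 15.05
eef_pos: [521.4, 94.8, 145.9]
tool_rot: [3.141, -0.0, 1.33]
force: [-2.7, -4.3, 7.5]
width: 8.0
gripper_force: 61.8
```

>>> send_rows --rows '[[[0,0,0,0,0,0],[0,0,0,0,0,0],[0,0,0,0,0,0],[0,0,-1,0,0,0],[0,0,-3,0,0,0],[0,0,-3,0,0,0]]]' --grip 185

```text
clock: 15.65
eef_pos: [523.0, 95.5, 177.7]
tool_rot: [3.137, -0.002, 1.331]
force: [0.2, 0.3, 0.0]
width: 23.4
gripper_force: 0.0
```

>>> send_rows --rows '[[[0,0,0,0,0,0],[0,0,0,0,0,0],[0,0,0.6,0,0,0],[0,0,1.0,0,0,0],[0,0,1.2,0,0,0],[0,0,1.4,0,0,0],[0,0,1.5,0,0,0],[0,0,1.5,0,0,0]]]' --grip 255

```text
clock: 16.45
eef_pos: [521.3, 95.2, 160.2]
tool_rot: [-3.141, 0.0, 1.331]
force: [-1.3, 0.4, 0.7]
width: 0.0
gripper_force: 0.0
```

>>> send_rows --rows '[[[0,0,0.1,0,0,0],[0,0,0.2,0,0,0],[0,0,0.2,0,0,0]]]'

```text
clock: 16.75
eef_pos: [521.5, 95.3, 158.4]
tool_rot: [3.141, -0.0, 1.331]
force: [0.0, 0.2, 0.1]
width: -0.0
gripper_force: 0.0
```

>>> send_rows --rows '[[[0,0,0.1,0,0,0],[0,0,0.1,0,0,0]]]'

```text
clock: 16.95
eef_pos: [521.5, 95.3, 157.6]
tool_rot: [3.141, -0.0, 1.331]
force: [-0.7, -0.5, 2.5]
width: -0.1
gripper_force: 1.6
```

>>> send_rows --rows '[[[0,0,0.1,0,0,0],[0,0,0.1,0,0,0]]]'

```text
clock: 17.15
eef_pos: [521.5, 95.2, 156.8]
tool_rot: [3.141, -0.0, 1.331]
force: [-1.1, -0.2, 5.9]
width: -0.2
gripper_force: 3.0
```

>>> send_rows --rows '[[[0,0,0.1,0,0,0],[0,0,0.1,0,0,0]]]'

```text
clock: 17.35
eef_pos: [521.5, 95.2, 156.3]
tool_rot: [3.141, -0.001, 1.331]
force: [-1.8, -0.6, 10.2]
width: -0.4
gripper_force: 5.2
```

>>> send_rows --rows '[[[0,0,0.1,0,0,0],[0,0,0.1,0,0,0]]]'

```text
clock: 17.55
eef_pos: [521.5, 95.2, 155.7]
tool_rot: [3.141, -0.001, 1.331]
force: [-3.3, -0.4, 14.6]
width: -0.0
gripper_force: 7.6
```

The reading of about 8 N/mm is the sprung floor, so the cartridge is home. I'll retract over the lid to its back side and look on the way.

>>> send_rows --rows '[[[0,0,-2,0,0,0],[0,0,-6,0,0,0],[0,0,-10,0,0,0],[0,0,-12,0,0,0],[0,0,-12.5,0,0,0],[4,0,-12.5,0,0,0],[8,0,-12.5,0,0,0],[12.5,0,-12.5,0,0,0],[12.5,0,-12.5,0,0,0],[12.5,0,-12.5,0,0,0]]]'

```text
clock: 18.55
eef_pos: [550.2, 217.7, 277.6]
tool_rot: [-3.139, 0.002, 1.334]
force: [0.1, -1.4, 0.4]
width: -0.2
gripper_force: 0.0
```

Run:
```python
from h import *
a=snap('top','t7');b=snap('side','s7')
z=lambda d,x,y,w,h:cv2.resize(d['pixels'][y:y+h,x:x+w,::-1],(400,400),interpolation=cv2.INTER_CUBIC)
cv2.imwrite('pics/c7.png',np.hstack([z(a,180,142,100,100),z(b,200,90,100,100)]))
s=ctrl.read_state();a=1.331;rx=np.array([np.cos(a),np.sin(a)]);e=s['eef_pos'];d=e[:2]-[521.3,95]
print('u',d@rx,'v',d@[-rx[1],rx[0]],'w',e[2]-143)
m=np.array([521.3,95]); pts={'tabL':m-15*rx,'tabR':m+15*rx}
for k,p in pts.items(): print(k,(proj(b,[*p,84])-[200,90])*4)
```

```text
u 123.64190451245318 v 0.06291580705480801 w 135.45347231212634
tabL [166.75210401 273.2296232 ]
tabR [170.58185419 250.47633928]
```

View pics/c7.png

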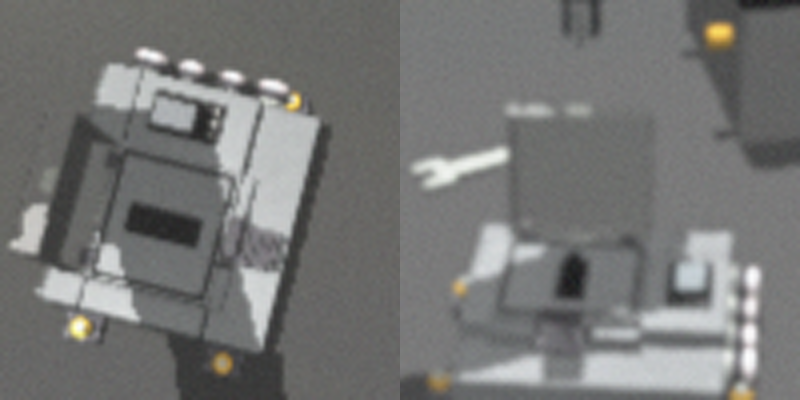

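The crops show the cartridge flush in the bay (dark, at (163,225) in the top crop) and the lid upright with the finger behind it. Next I swing the lid down.

>>> send_rows --rows '[[[0,0,2.5,0,0,0],[0,0,5,0,0,0],[-1,0,5,0,0,0],[-2,0,5,0,0,0],[-2.8,0,4.8,0,0,0],[-3.6,0,4.6,0,0,0],[-4.4,0,4.4,0,0,0],[-5.6,0,4.3,0,0,0],[-6.8,0,4.3,0,0,0],[-6.8,0,4.3,0,0,0]]]'

```text
clock: 19.65
eef_pos: [534.7, 148.1, 236.9]
tool_rot: [3.141, 0.001, 1.328]
force: [0.1, 0.2, 0.5]
width: -0.2
gripper_force: 0.5
```

>>> send_rows --rows '[[[-1.1,0,0.2,0,0,0],[-2.2,0,0.45,0,0,0],[-3.2,0,0.9,0,0,0],[-4.3,0,1.45,0,0,0],[-5.2,0,2.1,0,0,0],[-6.1,0,2.9,0,0,0],[-6.1,0,2.9,0,0,0]]]'

```text
clock: 20.35
eef_pos: [519.6, 89.5, 206.2]
tool_rot: [-3.14, 0.002, 1.328]
force: [-0.5, 0.2, 2.2]
width: 0.1
gripper_force: 0.9
```

Run:
```python
from h import *
b=snap('side','s8')
cv2.imwrite('pics/c8.png',cv2.resize(b['pixels'][90:190,200:300,::-1],(500,500),interpolation=cv2.INTER_CUBIC))
s=ctrl.read_state();a=1.331;rx=np.array([np.cos(a),np.sin(a)]);e=s['eef_pos'];d=e[:2]-[521.3,95]
print('u',d@rx,'v',d@[-rx[1],rx[0]],'w',e[2]-143)
```

```text
u -4.85562453055515 v 0.2464954193058865 w 63.714541646407724
```

View pics/c8.png

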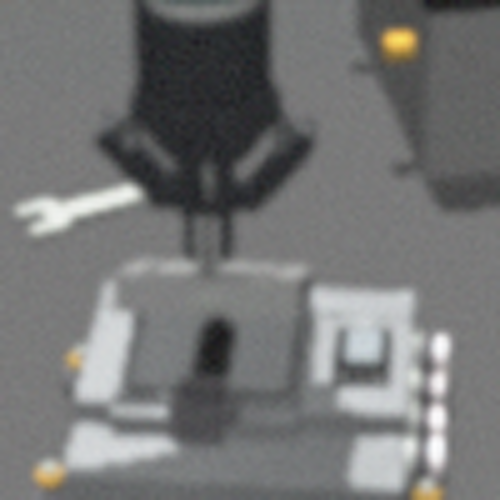

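The crop shows the lid at about half a radian with the finger on its front edge. I'll continue down.

>>> send_rows --rows '[[[-0.6,0,0.6,0,0,0],[-1.2,0,1.2,0,0,0],[-1.75,0,1.8,0,0,0],[-2.1,0,2.2,0,0,0],[-2.5,0,2.7,0,0,0],[-2.5,0,2.7,0,0,0]]]'

```text
clock: 21.0
eef_pos: [514.1, 66.2, 179.8]
tool_rot: [-3.141, 0.001, 1.33]
force: [-0.2, -0.1, 2.6]
width: 0.4
gripper_force: 0.9
```

>>> send_rows --rows '[[[-0.1,0,0.15,0,0,0],[-0.2,0,0.3,0,0,0],[-0.3,0,0.45,0,0,0],[-0.3,0,0.45,0,0,0]]]'

```text
clock: 21.4
eef_pos: [513.7, 64.5, 175.9]
tool_rot: [-3.141, -0.0, 1.331]
force: [-0.2, 1.6, 2.1]
width: -0.1
gripper_force: 1.0
```

>>> send_rows --rows '[[[-0.05,0,0.15,0,0,0],[-0.1,0,0.3,0,0,0],[-0.1,0,0.3,0,0,0]]]'

```text
clock: 21.7
eef_pos: [513.6, 63.7, 173.5]
tool_rot: [-3.142, -0.001, 1.331]
force: [-2.0, 1.9, 8.2]
width: -0.2
gripper_force: 4.2
```

>>> send_rows --rows '[[[0,0,0.1,0,0,0],[0,0,0.2,0,0,0],[0,0,0.2,0,0,0]]]'

```text
clock: 22.0
eef_pos: [513.5, 63.3, 171.9]
tool_rot: [3.141, -0.001, 1.331]
force: [-3.2, 2.4, 12.9]
width: 0.1
gripper_force: 6.3
```

>>> send_rows --rows '[[[-0.05,0,0.1,0,0,0],[-0.1,0,0.2,0,0,0],[-0.1,0,0.2,0,0,0]]]'

```text
clock: 22.3
eef_pos: [513.2, 62.5, 169.3]
tool_rot: [-3.142, -0.001, 1.331]
force: [-1.5, 1.8, 5.0]
width: -0.0
gripper_force: 2.7
```

>>> send_rows --rows '[[[0,0,0.1,0,0,0],[0,0,0.2,0,0,0],[0,0,0.2,0,0,0]]]'

```text
clock: 22.6
eef_pos: [513.1, 62.1, 167.3]
tool_rot: [-3.141, -0.0, 1.331]
force: [-1.3, 1.0, 6.2]
width: 0.2
gripper_force: 2.9
```

Past the nose. Now the gasket, in fine steps.

>>> send_rows --rows '[[[0,0,0.05,0,0,0],[0,0,0.1,0,0,0],[0,0,0.1,0,0,0]]]'

```text
clock: 22.9
eef_pos: [513.2, 61.8, 166.4]
tool_rot: [3.142, 0.0, 1.331]
force: [-3.0, -0.6, 7.4]
width: -0.2
gripper_force: 4.0
```

>>> send_rows --rows '[[[0,0,0.05,0,0,0],[0,0,0.05,0,0,0]]]'

```text
clock: 23.1
eef_pos: [513.2, 61.8, 166.3]
tool_rot: [3.142, -0.0, 1.33]
force: [-2.9, 0.1, 12.3]
width: 0.1
gripper_force: 6.3
```

>>> send_rows --rows '[[[0,0,0.05,0,0,0],[0,0,0.05,0,0,0]]]'

```text
clock: 23.3
eef_pos: [513.1, 61.8, 166.2]
tool_rot: [3.141, -0.0, 1.33]
force: [-3.6, 0.3, 16.8]
width: 0.1
gripper_force: 8.2
```

>>> send_rows --rows '[[[0,0,0.05,0,0,0],[0,0,0.05,0,0,0]]]'

```text
clock: 23.5
eef_pos: [513.1, 61.7, 166.1]
tool_rot: [3.141, -0.001, 1.33]
force: [-5.3, -0.1, 20.3]
width: 0.2
gripper_force: 10.1
```

>>> send_rows --rows '[[[0,0,0.05,0,0,0],[0,0,0.05,0,0,0]]]'

```text
clock: 23.7
eef_pos: [513.1, 61.7, 165.9]
tool_rot: [3.141, -0.001, 1.33]
force: [-6.1, 0.5, 23.6]
width: -0.5
gripper_force: 12.0
```

>>> send_rows --rows '[[[0,0,0.05,0,0,0],[0,0,0.05,0,0,0]]]'

```text
clock: 23.9
eef_pos: [513.1, 61.6, 165.9]
tool_rot: [3.141, -0.001, 1.33]
force: [-7.1, 0.2, 27.9]
width: -0.1
gripper_force: 14.0
```

>>> send_rows --rows '[[[0,0,0.04,0,0,0],[0,0,0.04,0,0,0]]]'

```text
clock: 24.1
eef_pos: [513.2, 61.6, 165.8]
tool_rot: [3.141, -0.002, 1.33]
force: [-7.6, 0.2, 31.2]
width: -0.3
gripper_force: 15.6
```

Now I lift slowly to see whether the lid follows.

>>> send_rows --rows '[[[0,0,-0.2,0,0,0],[0,0,-0.4,0,0,0],[0,0,-0.6,0,0,0],[0,0,-0.6,0,0,0]]]'

```text
clock: 24.5
eef_pos: [513.4, 62.1, 168.9]
tool_rot: [3.141, 0.0, 1.331]
force: [-0.1, -0.5, -0.0]
width: 0.1
gripper_force: 0.0
```

The force is zero, so the lid stayed down. I'll retract clear and look.

>>> send_rows --rows '[[[0,0,-2,0,0,0],[0,0,-6,0,0,0],[0,0,-10,0,0,0],[-4,0,-13,0,0,0],[-8,0,-15,0,0,0],[-13,0,-15,0,0,0],[-18,0,-15,0,0,0],[-23,0,-15,0,0,0],[-23,0,-15,0,0,0],[-23,0,-15,0,0,0]]]'

```text
clock: 25.5
eef_pos: [458.0, -162.5, 318.8]
tool_rot: [-3.141, 0.0, 1.327]
force: [0.0, 0.8, -0.7]
width: -0.2
gripper_force: 0.0
```

Run:
```python
from h import *
a=snap('top','t9');b=snap('side','s9')
z=lambda d,x,y,w,h:cv2.resize(d['pixels'][y:y+h,x:x+w,::-1],(400,400),interpolation=cv2.INTER_CUBIC)
cv2.imwrite('pics/c9.png',np.hstack([z(a,180,142,100,100),z(load('t0'),180,142,100,100)]))
s=ctrl.read_state();print(s['force'],s['eef_pos'])
d=np.abs(a['pixels'].astype(int)-load('t0')['pixels']).mean(2)
print('lid diff',d[178:212,205:236].mean(),'bg',d[300:340,400:450].mean())
```

```text
[-0.46770058 -0.03059195  0.41598227] [ 458.91664154 -159.91652447  318.57723938]
lid diff 13.743516761543328 bg 8.775166666666667
```

View pics/c9.png

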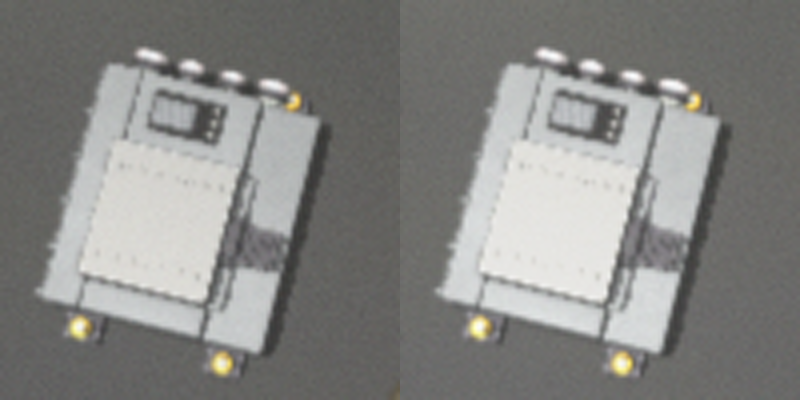

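The lid looks the same as in the first picture: shut, its corners at (115,140), (238,170), (207,302) and (82,272). I'm handing in.

```bash
python3 -c "
from cell import ctrl
print(ctrl.finish_job())"
```

```text
the job is handed in; nothing more can be done
None
```

I loaded the cartridge, pushed it home, shut and latched the lid, and handed the job in at about 26 s; the highest wrist force I read was about 32 N, and no verdict came back.

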